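# Hang the second slotted weight on the mould-press hanger

## Robot

A 7-joint arm with a two-finger parallel gripper is mounted at the origin on the work surface; the furniture and walls round the work are solid. World frame = base frame: x ahead of the robot, y to its left, z up, the work surface at z = 0. Lengths are in m, angles in rad, forces in N, time in s.
With the tool pointing down it reaches from about 0.4 to 0.875 m from the base axis. Payload 19.3 kg.
Tool frame: the origin (TCP) lies midway between the tips of the shut fingers; the grasp point (between the pads) lies 19 mm behind it (manip.pinch_z is the distance from the TCP to the grasp point, in m); z points along the fingers, x is the direction in which the jaws open and shut, and the axes are right-handed (so a half turn about z gives the same grasp; the last joint's range is limited). The gripper opens to 85 mm and grips with 20 to 120 N. Pads are 22 mm wide; open, the fingers measure 114 mm over their backs; the gripper's body (76 mm by 85 mm) begins 54 mm behind the grasp point. The pads swing forward as they close: fully open they stand 13 mm farther back than shut.
Start: joints at [1.226, 0.521, -0.036, 1.599, 0.021, 1.021, -0.113], TCP at [0.17, -0.602, 0.231] pointing down, gripper open.
Joint ranges: [-2.91, 2.91], [-0.3, 2.13], [-1.5, 1.42], [0.17, 2.43], [-1.26, 4.41], [0.16, 1.93], [-2.52, 2.52]. Speed limits (rad/s): [1.89, 1.89, 2.39, 2.39, 3.01, 3.01, 3.01].

## Interface

Orientations are given as a rotation vector (axis times angle).
In Python, from workcell import manip gives the robot as it stands. The module is installed in compiled form; this text tells all that it offers.
- The arm moves only by the tool drive_tool, never from a script. Its argument "rows" is a list of rows, each a list of 3 entries, a list of its own where there are three numbers: the shift along the tool's x, y, z in mm, then the turn about the tool's z in rad, then the finger opening in mm, from 0 to 85.4. A call has 1 to 8 rows; each row is the pose to reach, as a shift and turn from the pose commanded when the call began, along the tool's axes at that moment; what a row does not reach only later rows make up. A row lasts 1/12 s, in which the tool goes at most 41.7 mm and 7.16 degrees, less where a joint would pass 70% of its speed; a pose out of reach is approached as far as the arm can. A call with a gripper value outside its range is refused whole. The fingers move at their own pace and stop on an object; "squeeze" is the grip in N (left out, the last holds). Time passes only in rows, so rows that repeat a pose let the fingers close. It gives the time, the measured TCP pose, the force and the opening at its end, in the units of the state.
- manip.get_state(): the state, without advancing time (a new reading comes with each control period).
- manip.grab_frame(name): name is "scene" or "top" or "wrist"; returns the picture (384x512x3 uint8, blue, green, red); there is no depth.
- manip.camera_model(name): a dict with "K" (3x3 intrinsics, pixels), "origin" and "rotation" of the camera in the world; the wrist camera has in their place "mount" (4x4, takes a point from camera to tool coordinates, whose origin is the TCP and whose axes are the tool frame's). Camera axes: x right, y down, z forward; pixel columns grow to the right and rows downward; lengths in m; the calibration is good to about 2 mm. The wrist camera is an equidistant fisheye: a pixel r from the principal point sees the ray r / f radians off the axis. A picture is of the moment at which its call begins: read the wrist's pose just before it. camera_model takes no time and is no camera call.
- manip.finish_job(): hands the job in, once; it reports no verdict.
The state is a dict: "t": time; "qpos": joint angles; "qvel": joint speeds; "effort": joint torques, N m; "eef_pos": TCP position; "tool_rot": TCP orientation; "contact_force": force on the tool from outside, world axes, zero at the start; "moment": the same for the moment, N m; "opening": finger opening in m.
Only numpy, scipy, OpenCV 4.12 (cv2) and the standard library are available. Lean on these libraries where they do the work, as an engineer would, in place of code of your own. Each camera call takes 0.05 s, during which the arm holds its last target.

## Task

The weight hanger of the mould press carries one brass slotted disc and needs a second one of the same size. Pick up the loose slotted disc of that size and slide it sideways onto the hanger's stem, under the head, so that it lies flat and centred on the first disc with its slot pointing the opposite way to the first disc's slot, so that neither can slide off. Keep the first disc seated on the hanger and let go.

Things in the scene. Friction and masses are not known exactly. Their poses are not given: they have to be found in the camera images.
- hanger: Steel weight hanger, fixed to the bench. Origin: on the stem's axis at bench level, z up. Foot 88 mm across; round seat plate 66 mm across, its top at z 45 mm; round stem 8 mm thick rising from it; head 30 mm across from z 103 to 111 mm with a small wire eye up to z 120 mm. The head is wider than a disc's slot, so discs go on sideways below it.
- hung_disc: First brass slotted disc, loose, flat on the hanger's seat round the stem: 60 mm diameter, 20 mm thick. Origin: centre of its underside, z up. Slot 24 mm wide from the rim to the centre, open towards its own +x, ending in a half circle of 12 mm radius about the centre: centred when its axis is on the stem. The slot starts towards the robot, within 55 degrees.
- loose_disc: Second disc, same shape, size and axes as the first, about 0.3 kg, flat on the bench. Slot (own +x) starts away from the robot, within 55 degrees. Origin: centre of its underside. Grip the rim across the 60 mm diameter at right angles to the slot. Not wanted nearby: a smaller slotted disc (42 mm diameter, 14 mm thick) and a closed 60 mm ring without slot, also brass.
- loose_slot (a point): Middle of the slot's mouth of the second (loose) disc: on its rim, 30 mm from its axis along its own +x, at half thickness.
Mind the look-alikes: they are no part of the job. Leave any green or pink look-alike of the hung_disc alone. What is shaped like the loose_disc but purple is not meant.

How it is judged:
At the end, for the whole second after the job is handed in: The loose disc lies flat (7 deg) on the first, the first on the hanger's seat (heights within 5 mm), both at rest and centred on the stem within 14 mm; the loose disc's slot mouth is 18 mm or more beyond the first's centre, away from its slot (30 mm if exactly opposite; about 50 deg off passes) (horizontal distance between each of loose_disc, hung_disc and hanger below 0.014 m and z of hung_disc in the frame of hanger between 0.04 and 0.05 m and z of loose_disc in the frame of hung_disc between 0.015 and 0.025 m and angle between each of loose_disc, hung_disc's own z axis and vertical below 0.12 rad and x of loose_slot in the frame of hung_disc below -0.018 m and linear speed of each of loose_disc, hung_disc below 0.02 m/s and angular speed of loose_disc below 0.2 rad/s); the robot touches nothing.
It also fails if it takes over 42 s, if anything falls off the work surface, if the arm or the gripper's body presses on something with over 40 N, if the wrist force passes 120 N, or if a joint passes its speed limit or range.

## Working session

There is one attempt and no reset: what is moved stays moved. The work goes in short steps, Python scripts to look and compute and a tool call to move; the robot and the scene stay as the last step left them, time stands still between calls to the robot, and variables do not carry over. Pictures are saved under pics/ and viewed, and the job is handed in when it is done.

Besides the shell and the picture viewer there is one more tool, called after "Request:" as name(argument=value, ...) on one line, values as JSON. drive_tool: Moves the arm, as the interface text tells. Its arguments: {"type":"object","properties":{"rows":{"type":"array","items":{"type":"array"}},"squeeze":{"type":"number"}},"required":["rows"]}

```bash
mkdir -p pics; python3 - <<'E'
from workcell import manip
import cv2,numpy as np
s=manip.get_state();print(s)
for n in ("scene","top","wrist"):
    cv2.imwrite(f"pics/{n}0.png",manip.grab_frame(n)); print(n,manip.camera_model(n))
print(manip.pinch_z)
E
```

```text
{'t': 0.0, 'qpos': array([ 1.2257967 ,  0.52203584, -0.03629587,  1.60001373,  0.02116022,
        1.02107417, -0.11280556]), 'qvel': array([ 0.00068293, -0.00056868,  0.00012601,  0.00125448, -0.0002718 ,
        0.00131661,  0.0011919 ]), 'effort': array([-2.35648324e-03, -9.27107763e+01,  1.97893851e+00, -3.69936168e+01,
        1.78120489e-02,  8.08789831e-03,  3.54631618e-05]), 'eef_pos': array([ 0.16946202, -0.6012364 ,  0.23071041]), 'tool_rot': array([-2.50419978e+00,  1.89593160e+00,  1.49476669e-03]), 'contact_force': array([1.0236331 , 1.29267654, 0.43342775]), 'moment': array([-0.04008201, -0.01989516,  0.02941661]), 'opening': 0.0854923747170627}
scene {'K': array([[415.49009943,   0.        , 250.44263307],
       [  0.        , 415.49009943, 192.8872025 ],
       [  0.        ,   0.        ,   1.        ]]), 'origin': array([-0.28581694,  0.5987048 ,  0.52847976]), 'rotation': array([-0.91371727,  2.15836948, -1.36990939])}
top {'K': array([[404.60834664,   0.        , 256.62963504],
       [  0.        , 404.60834664, 189.72642353],
       [  0.        ,   0.        ,   1.        ]]), 'origin': array([ 0.29177122, -0.03562725,  1.00485838]), 'rotation': array([-2.14300598,  2.15998496, -0.17452423])}
wrist {'K': array([[297.31863964,   0.        , 251.99487096],
       [  0.        , 297.31863964, 192.05143462],
       [  0.        ,   0.        ,   1.        ]]), 'mount': array([[ 9.99999790e-01,  1.67626946e-04, -6.26243040e-04,
        -1.76728294e-04],
       [ 2.63306788e-05,  9.54694040e-01,  2.97589128e-01,
        -7.58447507e-02],
       [ 6.47754454e-04, -2.97589082e-01,  9.54693835e-01,
        -1.43081877e-01],
       [ 0.00000000e+00,  0.00000000e+00,  0.00000000e+00,
         1.00000000e+00]])}
0.0187
```

View pics/top0.png

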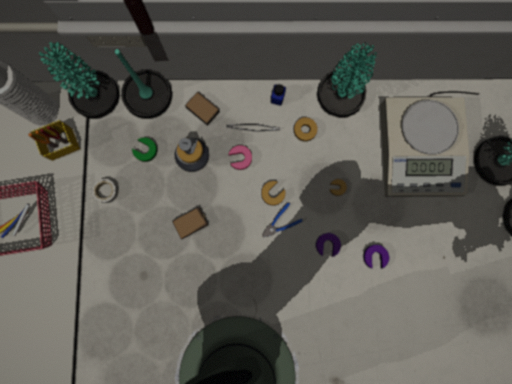

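View pics/scene0.png

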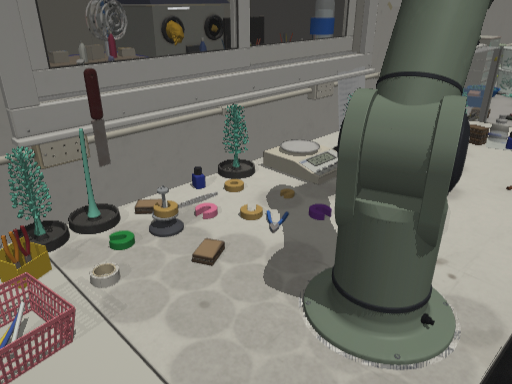

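View pics/wrist0.png

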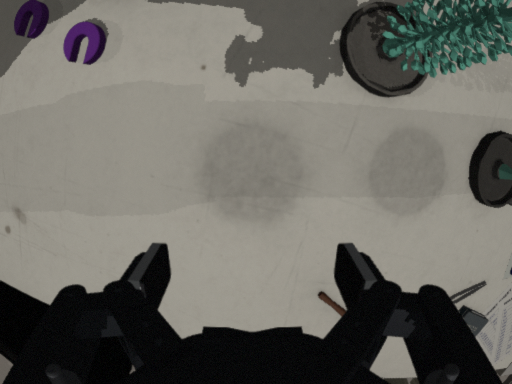

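Candidates in the top view:
- (273,192): brass, slotted, large. This is the one I choose.
- (339,187): brass, small.
- (305,128): brass closed ring.
- (328,244) and (376,256): purple.
- (240,157): pink.
- (145,149): green.

The hanger is at about (190,152). I'll check the choice with a close crop.

```bash
cat > h.py <<'E'
import numpy as np,cv2
from scipy.spatial.transform import Rotation as R
from workcell import manip
def ray(n,u,v):
    m=manip.camera_model(n);d=np.linalg.inv(m['K'])@[u,v,1.]
    r=np.array(m['rotation']);r=R.from_rotvec(r).as_matrix() if r.shape==(3,) else r
    return np.array(m['origin']),r@d
def plane(n,u,v,z):
    o,d=ray(n,u,v);return o+d*(z-o[2])/d[2]
def proj(n,p):
    m=manip.camera_model(n);r=R.from_rotvec(m['rotation']).as_matrix()
    q=m['K']@(r.T@(np.array(p)-m['origin']));return q[:2]/q[2]
def wray(u,v,pos,rot):
    m=manip.camera_model('wrist');K=m['K'];x=(u-K[0,2])/K[0,0];y=(v-K[1,2])/K[1,1];t=np.hypot(x,y)
    d=np.array([x/t*np.sin(t),y/t*np.sin(t),np.cos(t)]);M=m['mount'];T=R.from_rotvec(rot).as_matrix()
    return T@M[:3,3]+pos,T@M[:3,:3]@d
def wplane(u,v,z,pos,rot):
    o,d=wray(u,v,pos,rot);return o+d*(z-o[2])/d[2]
def wproj(p,pos,rot):
    m=manip.camera_model('wrist');K=m['K'];M=m['mount'];T=R.from_rotvec(rot).as_matrix()
    q=M[:3,:3].T@(T.T@(np.array(p)-pos)-M[:3,3]);t=np.arctan2(np.hypot(q[0],q[1]),q[2]);h=np.hypot(q[0],q[1])
    return K[:2,2]+K[0,0]*t*q[:2]/h
E
python3 - <<'E'
from h import *
im=cv2.imread('pics/top0.png');sc=cv2.imread('pics/scene0.png')
a=cv2.resize(im[110:230,160:360],None,fx=4,fy=4,interpolation=cv2.INTER_CUBIC)
cv2.imwrite('pics/c1.png',np.clip(a*1.6,0,255).astype('uint8'))
b=cv2.resize(sc[170:270,130:330],None,fx=4,fy=4,interpolation=cv2.INTER_CUBIC)
cv2.imwrite('pics/c2.png',np.clip(b*1.3,0,255).astype('uint8'))
h=cv2.cvtColor(im,cv2.COLOR_BGR2HSV)
m=cv2.inRange(h,(12,90,50),(28,255,255))
n,l,st,c=cv2.connectedComponentsWithStats(m)
for i in range(1,n):
    if st[i,4]>40: print(st[i],c[i],plane('top',*c[i],.02))
print(manip.get_state()['t'])
E
```

```text
[186  93  32  30 500] [201.68  107.358] [0.64980766 0.08667692 0.02      ]
[294 117  23  24 379] [305.1055409 128.6939314] [ 0.59270668 -0.17427266  0.02      ]
[ 28 120  52  40 688] [ 54.80232558 140.91569767] [0.56416981 0.45049724 0.02      ]
[177 140  26  23 293] [190.6996587  153.50170648] [0.53020312 0.11263335 0.02      ]
[330 179  17  17 170] [338.97058824 186.82941176] [ 0.44379181 -0.25415251  0.02      ]
[262 181  23  24 310] [271.50967742 193.98387097] [ 0.42711817 -0.08711968  0.02      ]
[173 209  33  29 566] [189.22261484 222.65194346] [0.35831913 0.11363563 0.02      ]
[  0 216  17  17  81] [  6.51851852 224.58024691] [0.35718962 0.55276102 0.02      ]
0.15
```

View pics/c1.png

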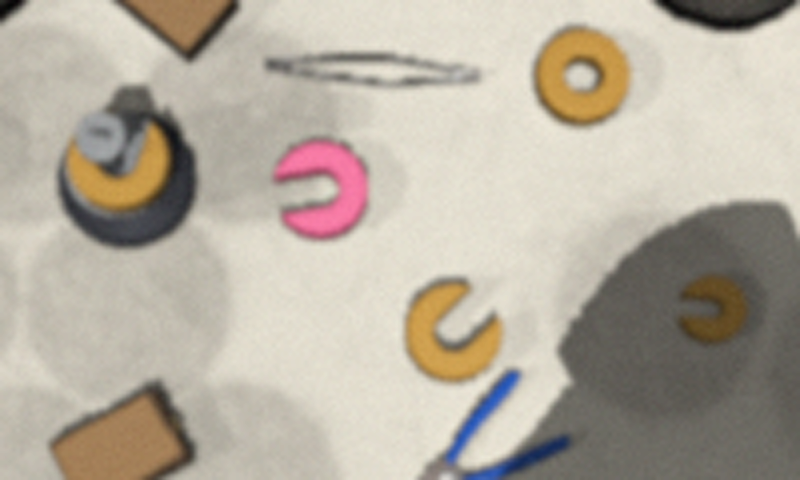

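View pics/c2.png

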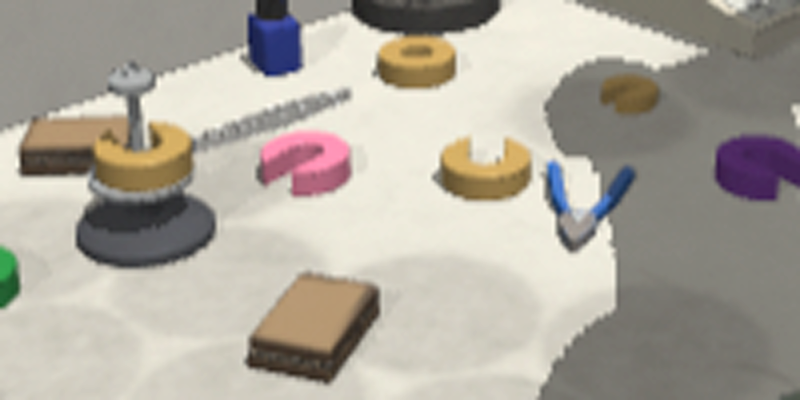

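```bash
python3 - <<'E'
from h import *
im=cv2.imread('pics/top0.png')
h=cv2.cvtColor(im,cv2.COLOR_BGR2HSV)
m=cv2.inRange(h,(12,90,50),(28,255,255))
def ana(box,z):
    x0,y0,x1,y1=box;mm=np.zeros_like(m);mm[y0:y1,x0:x1]=m[y0:y1,x0:x1]
    c=max(cv2.findContours(mm,0,1)[0],key=cv2.contourArea)
    P=np.array([plane('top',*p[0],z)[:2] for p in c],dtype=np.float32)
    (cc,r)=cv2.minEnclosingCircle(P);ctr=P.mean(0)
    ys,xs=np.nonzero(mm);A=np.array([plane('top',u,v,z)[:2] for u,v in zip(xs,ys)]).mean(0)
    d=np.array(cc)-A;print(cc,r,'slot deg',np.degrees(np.arctan2(d[1],d[0])),np.linalg.norm(d))
ana((262,178,290,208),.02);ana((174,137,206,167),.065)
s=manip.get_state();T=R.from_rotvec(s['tool_rot']).as_matrix();print(T.round(3),s['eef_pos'])
for p in [(147,92),(92,95),(202,107)]: print(p,plane('top',*p,0.02))
E
```

```text
(0.4308365285396576, -0.0906287282705307) 0.03024783544242382 slot deg -43.67274298613258 0.005088350841693695
(0.5284619927406311, 0.10900292545557022) 0.031196434050798416 slot deg 19.074590131451767 0.009660040786096061
[[ 0.271 -0.962 -0.   ]
 [-0.962 -0.271  0.001]
 [-0.001  0.    -1.   ]] [ 0.16950862 -0.60131486  0.2308649 ]
(147, 92) [0.69105461 0.22589407 0.02      ]
(92, 95) [0.68353754 0.36452335 0.02      ]
(202, 107) [0.65074998 0.08587821 0.02      ]
```

Request:
drive_tool(rows=[[[-30, -28, 0], -0.12, 85], [[-60, -56, 0], -0.24, 85], [[-90, -83, 0], -0.36, 85], [[-120, -111, 0], -0.48, 85], [[-150, -139, 0], -0.6, 85], [[-180, -167, 0], -0.72, 85], [[-210, -195, 0], -0.84, 85], [[-240, -222, 0], -0.96, 85]])

```text
t: 0.82
eef_pos: [0.3185, -0.3085, 0.2314]
tool_rot: [3.099, -0.516, 0.0]
contact_force: [1.9, -0.6, 0.8]
opening: 0.0848
```

Request:
drive_tool(rows=[[[4, -31, 0], -0.12, 85], [[8, -61, 0], -0.24, 85], [[13, -92, 0], -0.36, 85], [[17, -122, 0], -0.48, 85], [[21, -153, 0], -0.6, 85], [[26, -183, 0], -0.72, 85], [[30, -214, 0], -0.84, 85], [[34, -244, 0], -0.96, 85]])

```text
t: 1.48
eef_pos: [0.4311, -0.0897, 0.2314]
tool_rot: [2.987, 0.973, 0.0]
contact_force: [0.4, -0.2, -1.4]
opening: 0.085
```

```bash
python3 - <<'E'
from h import *
s=manip.get_state();print(s['t'],s['eef_pos'],s['tool_rot'],s['qpos'],s['qvel'])
im=manip.grab_frame('wrist');cv2.imwrite('pics/w1.png',im)
s=manip.get_state();print(s['t'],s['eef_pos'],s['tool_rot'])
cv2.imwrite('pics/t1.png',manip.grab_frame('top'))
E
```

```text
1.4833 [ 0.43109088 -0.08971629  0.23138914] [2.98697745e+00 9.72889509e-01 2.03111697e-04] [ 0.64145294  0.28406013 -0.68093102  2.03562414  0.22815235  0.8955687
  0.46608359] [-0.50177384  0.22409148 -0.40887905 -0.2030892   0.26569532  0.12092775
  0.40294096]
1.5333 [ 0.43351718 -0.08473041  0.23176591] [-2.97879355 -0.99448365 -0.0043579 ]
```

View pics/w1.png

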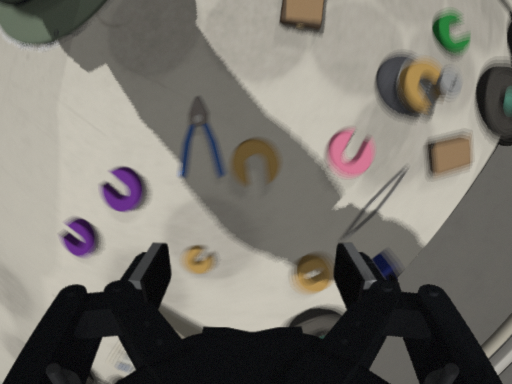

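```bash
python3 - <<'E'
from h import *
s=manip.get_state();print(s['t'],s['eef_pos'],s['tool_rot'],s['qvel'].round(3))
im=manip.grab_frame('wrist');cv2.imwrite('pics/w2.png',im)
s2=manip.get_state();print(s2['eef_pos'],s2['tool_rot'])
np.savez('w2.npz',p=s['eef_pos'],r=s['tool_rot'])
b=cv2.resize(im[30:210,210:480],None,fx=2.9,fy=2.9,interpolation=cv2.INTER_CUBIC)
cv2.imwrite('pics/c3.png',np.clip(b*1.3,0,255).astype('uint8'))
im=manip.grab_frame('scene')
E
```

```text
1.5833 [ 0.43233623 -0.08722701  0.23148455] [-2.98367670e+00 -9.79775009e-01 -2.67505244e-03] [ 0.049 -0.014  0.075  0.027 -0.013  0.    -0.039]
[ 0.43125652 -0.0894097   0.23121506] [-2.98719504e+00 -9.70357868e-01 -4.91196927e-04]
```

View pics/c3.png

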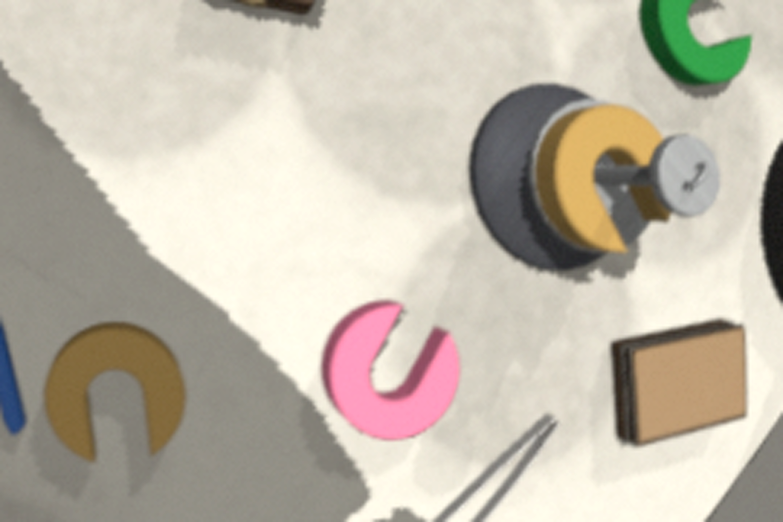

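```bash
python3 - <<'E'
from h import *
d=np.load('w2.npz');p,r=d['p'],d['r']
f=lambda u,v,z:wplane(210+(u+.5)/2.9-.5,30+(v+.5)/2.9-.5,z,p,r)[:2]
yaw=lambda a,b:np.degrees(np.arctan2(*(b-a)[::-1]))
# hung slot edge
print('hung edge yaw',yaw(f(596,192,.065),f(623,252,.065)), 'corner',f(624,253,.065))
def circ(pts,z):
    P=np.array([f(u,v,z) for u,v in pts]);A=np.c_[2*P,np.ones(len(P))];x=np.linalg.lstsq(A,(P**2).sum(1),rcond=None)[0]
    return x[:2],np.sqrt(x[2]+x[:2]@x[:2])
print('hung',circ([(572,240),(556,205),(555,170),(565,135),(585,112),(610,104),(635,110),(655,130)],.065))
print('head',circ([(653,165),(660,148),(680,136),(705,142),(719,165),(715,195),(695,214),(670,205)],.111))
print('loose',circ([(46,395),(55,355),(80,330),(115,322),(155,335),(180,365),(184,400),(173,435)],.02))
print('loose edges',yaw(f(89,395,.02),f(94,460,.02)),yaw(f(145,390,.02),f(151,452,.02)))
print('loose corners mid',(f(94,460,.02)+f(151,453,.02))/2)
im=cv2.imread('pics/w2.png');g=im[50:130,360:470]
cv2.imwrite('pics/c4.png',cv2.resize(g,None,fx=7,fy=7,interpolation=cv2.INTER_CUBIC))
E
```

```text
hung edge yaw -20.673150928078087 corner [0.55185435 0.0892331 ]
hung (array([0.53225363, 0.1087745 ]), np.float64(0.031629104517517166))
head (array([0.53047673, 0.11294287]), np.float64(0.01485924125760942))
loose (array([ 0.42980054, -0.08847236]), np.float64(0.029791084060068546))
loose edges -49.9253877408203 -47.84523819272406
loose corners mid [ 0.44877728 -0.10914587]
```

View pics/c4.png

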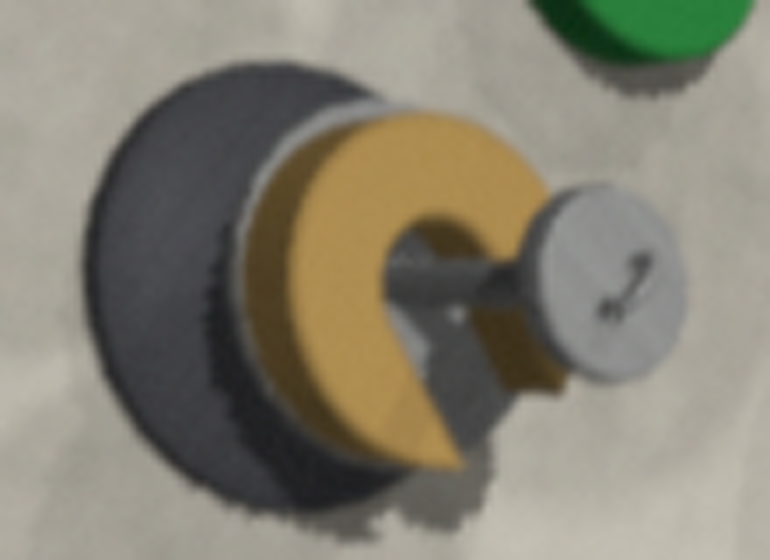

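Request:
drive_tool(rows=[[[0, 0, 30], 0.12, 68], [[0, 0, 65], 0.24, 68], [[0, 0, 100], 0.36, 68], [[0, 0, 130], 0.48, 68], [[0, 0, 155], 0.52, 68], [[0, 0, 170], 0.52, 68], [[0, 0, 170], 0.52, 68]])

```text
t: 2.27
eef_pos: [0.4288, -0.0918, 0.0589]
tool_rot: [-3.137, -0.16, 0.007]
contact_force: [-1.0, 0.7, -0.1]
opening: 0.0681
```

```bash
python3 - <<'E'
from h import *
s=manip.get_state();print(s['t'],s['eef_pos'],s['tool_rot'],s['qpos'].round(2),s['opening'])
T=R.from_rotvec(s['tool_rot']).as_matrix();print(np.degrees(np.arctan2(T[1,0],T[0,0])),T.T@(np.array([.430,-.089,0])-s['eef_pos']))
im=manip.grab_frame('wrist');cv2.imwrite('pics/w3.png',im)
cv2.imwrite('pics/t3.png',cv2.resize(manip.grab_frame('top')[150:250,200:340],None,fx=5,fy=5))
E
```

```text
2.2667 [ 0.42879217 -0.09176887  0.05890118] [-3.13707463 -0.16034848  0.00697539] [ 0.38  0.56 -0.38  2.19  0.45  0.47 -0.26] 0.0681089674422362
5.852222848959794 [ 0.00174385 -0.00259353  0.05889574]
```

View pics/w3.png

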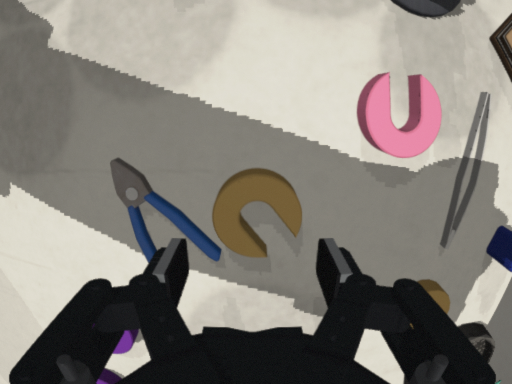

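```bash
python3 - <<'E'
from h import *
s=manip.get_state();print(s['t'],s['eef_pos'],s['qvel'].round(3))
p,r=np.array([ 0.42879217,-0.09176887,0.05890118]),np.array([-3.13707463,-0.16034848,0.00697539])
T=R.from_rotvec(r).as_matrix()
for u,v in [(216,256),(221,252),(205,240),(190,222),(175,207),(150,245)]:
    print((u,v),(T.T@(wplane(u,v,.008,p,r)-p)*1000).round(1))
P=np.array([wplane(u,v,.02,p,r)[:2] for u,v in [(213,213),(222,188),(240,173),(258,169),(280,176),(297,197),(301,215),(225,240)]])
A=np.c_[2*P,np.ones(len(P))];x=np.linalg.lstsq(A,(P**2).sum(1),rcond=None)[0];print(x[:2],np.sqrt(x[2]+x[:2]@x[:2]))
print('tool',T.T@(np.r_[x[:2],0.02]-p)*1000)
c=(wplane(266,257,.02,p,r)+wplane(297,236,.02,p,r))/2;print('mouth',c,np.degrees(np.arctan2(c[1]-x[1],c[0]-x[0])))
E
```

```text
2.3667 [ 0.43033361 -0.09172139  0.06151839] [ 0.014 -0.03  -0.017 -0.01  -0.003  0.007  0.004]
(216, 256) [-27.2  34.4  51. ]
(221, 252) [-23.2  30.8  51. ]
(205, 240) [-34.7  21.   51. ]
(190, 222) [-44.8   6.8  51.1]
(175, 207) [-55.   -4.6  51.1]
(150, 245) [-78.3  26.7  51.2]
[ 0.43112004 -0.08651047] 0.029041743648976305
tool [ 3.02359285 -4.96870638 38.89140536]
mouth [ 0.45058325 -0.10952178  0.02      ] -49.77510566285555
```

Request:
drive_tool(rows=[[[0, -6, 10], 0.1, 68], [[0, -11, 25], 0.1, 68], [[0, -11, 45], 0.1, 68], [[0, -11, 58], 0.1, 68], [[0, -11, 61], 0.1, 68], [[0, -11, 61], 0.1, 68]], squeeze=30)

```text
t: 2.87
eef_pos: [0.4298, -0.0806, 0.0008]
tool_rot: [3.141, 0.005, 0.0]
contact_force: [-0.9, 0.4, 0.3]
opening: 0.068
```

```bash
python3 - <<'E'
from h import *
s=manip.get_state();print(s['t'],s['eef_pos'],s['tool_rot'],s['contact_force'])
im=manip.grab_frame('wrist');cv2.imwrite('pics/w4.png',im)
E
```

```text
2.8667 [ 0.42977707 -0.08058286  0.00083482] [3.14132397e+00 5.41359791e-03 3.82061562e-04] [-0.86810453  0.43739968  0.27376943]
```

View pics/w4.png

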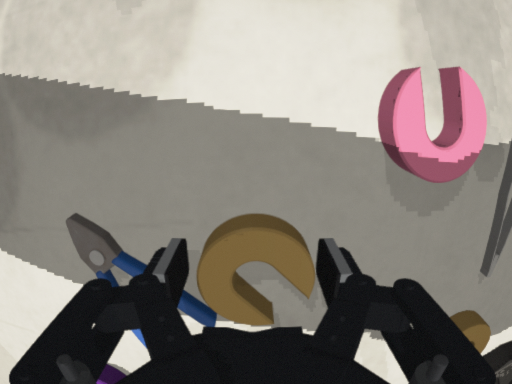

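Request:
drive_tool(rows=[[[0, 0, 0], 0, 50], [[0, 0, 0], 0, 50], [[0, 0, 0], 0, 50], [[0, 0, 0], 0, 50], [[0, 0, -20], 0, 50], [[0, 0, -40], 0, 50]], squeeze=40)

```text
t: 3.42
eef_pos: [0.4291, -0.0803, 0.0413]
tool_rot: [3.142, 0.006, -0.002]
contact_force: [0.6, -0.2, -3.7]
opening: 0.0579
```

Request:
drive_tool(rows=[[[7, 28, 0], 0, 50], [[14, 56, 0], 0, 50], [[20, 77, 0], 0, 50], [[20, 77, 10], 0, 50], [[20, 77, 25], 0, 50], [[20, 77, 36], 0, 50], [[20, 77, 40], 0, 50], [[20, 77, 40], 0, 50]])

```text
t: 4.08
eef_pos: [0.4497, -0.1567, 0.0005]
tool_rot: [3.142, 0.007, -0.001]
contact_force: [-1.3, 1.4, -0.3]
opening: 0.0577
```

Request:
drive_tool(rows=[[[0, 0, 0], 0, 80], [[0, 0, 0], 0, 80], [[0, 0, 0], 0, 80], [[0, -20, -40], 0, 80], [[0, -20, -80], 0, 80], [[0, -20, -80], 0, 80], [[0, -20, -80], 0, 80]])

```text
t: 4.67
eef_pos: [0.451, -0.1375, 0.0824]
tool_rot: [3.14, 0.006, 0.006]
contact_force: [0.3, 0.1, 0.1]
opening: 0.08
```

```bash
python3 - <<'E'
from h import *
for i in range(2):
    s=manip.get_state();print(s['t'],s['eef_pos'],s['tool_rot'],s['contact_force'].round(1),s['qpos'].round(2))
    im=manip.grab_frame('wrist')
cv2.imwrite('pics/w5.png',im);np.savez('w5.npz',p=s['eef_pos'],r=s['tool_rot'])
t=manip.grab_frame('top');cv2.imwrite('pics/t5.png',t)
cv2.imwrite('pics/t5c.png',cv2.resize(t[150:260,200:360],None,fx=5,fy=5,interpolation=cv2.INTER_CUBIC))
E
```

```text
4.6667 [ 0.45098599 -0.13753808  0.0823833 ] [3.14028948 0.00596269 0.00619223] [0.3 0.1 0.1] [ 0.49  0.55 -0.41  2.1   0.4   0.56 -0.21]
4.7167 [ 0.45014876 -0.13756033  0.08104519] [3.14081487e+00 5.54290888e-03 2.75247010e-03] [ 0.2 -0.3 -1.2] [ 0.49  0.55 -0.41  2.1   0.4   0.56 -0.21]
```

View pics/w5.png

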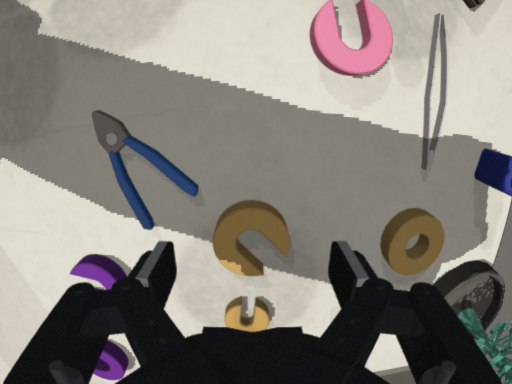

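View pics/t5c.png

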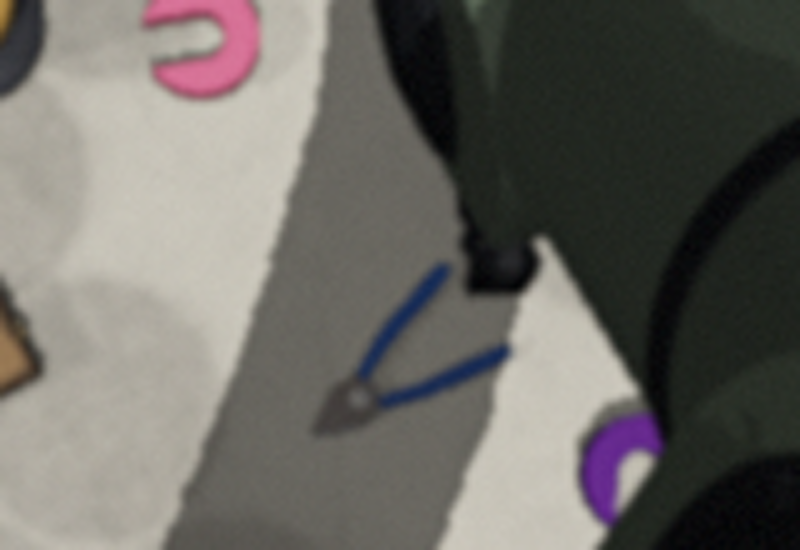

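```bash
python3 - <<'E'
from h import *
d=np.load('w5.npz');p,r=d['p'],d['r'];T=R.from_rotvec(r).as_matrix()
im=cv2.imread('pics/w5.png')
h=cv2.cvtColor(im,cv2.COLOR_BGR2HSV);m=cv2.inRange(h,(12,100,40),(28,255,255))
m[:190]=0;m[285:]=0;m[:,:200]=0;m[:,300:]=0
n,l,st,c=cv2.connectedComponentsWithStats(m);i=1+st[1:,4].argmax();print(st[i])
b=cv2.resize(im[190:290,200:310],None,fx=6,fy=6,interpolation=cv2.INTER_CUBIC);cv2.imwrite('pics/c5.png',b)
E
```

```text
[ 213  201   77   75 3441]
```

View pics/c5.png

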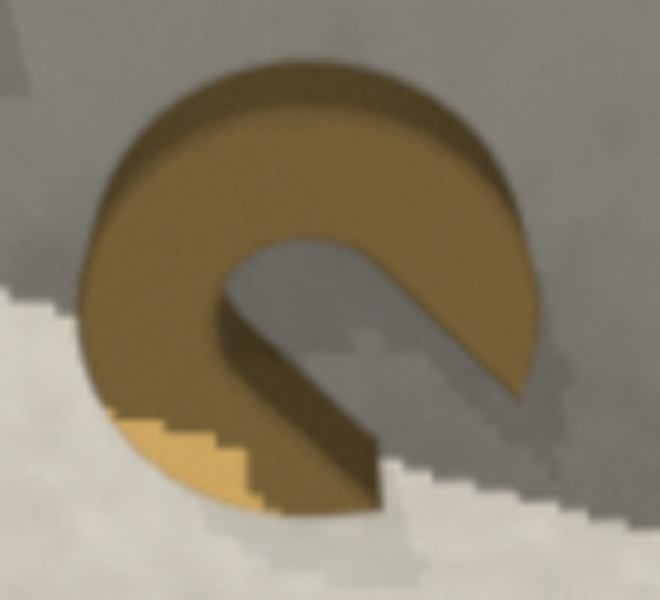

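```bash
python3 - <<'E'
from h import *
d=np.load('w5.npz');p,r=d['p'],d['r'];T=R.from_rotvec(r).as_matrix()
f=lambda u,v:wplane(200+(u+.5)/6-.5,190+(v+.5)/6-.5,.02,p,r)[:2]
P=np.array([f(*q) for q in [(310,107),(200,140),(420,135),(120,215),(80,320),(105,405),(180,480),(290,515),(500,210),(538,300)]])
A=np.c_[2*P,np.ones(len(P))];x=np.linalg.lstsq(A,(P**2).sum(1),rcond=None)[0];print(x[:2],np.sqrt(x[2]+x[:2]@x[:2]))
print('tool',T.T@(np.r_[x[:2],0.02]-p)*1000)
yaw=lambda a,b:np.degrees(np.arctan2(*(b-a)[::-1]))
print(yaw(x[:2],(f(380,510)+f(520,400))/2),yaw(f(225,375),f(380,510)),yaw(f(380,255),f(520,400)))
E
```

```text
[ 0.44957347 -0.16672425] 0.029278328664314
tool [-0.78514713 29.11439784 61.06648701]
-46.73983553690618 -45.62380923619506 -48.469297217360115
```

Request:
drive_tool(rows=[[[0, 10, 5], -0.12, 80], [[0, 20, 15], -0.24, 80], [[0, 29, 25], -0.36, 80], [[0, 29, 35], -0.48, 80], [[0, 29, 45], -0.6, 80], [[0, 29, 55], -0.72, 80], [[0, 29, 70], -0.75, 80], [[0, 29, 83], -0.75, 80]])

```text
t: 5.48
eef_pos: [0.449, -0.166, -0.0046]
tool_rot: [-2.918, -1.159, 0.002]
contact_force: [-0.1, 0.1, -0.3]
opening: 0.0803
```

Request:
drive_tool(rows=[[[0, 0, 0], 0, 80], [[0, 0, 0], 0, 70], [[0, 0, 0], 0, 50], [[0, 0, 0], 0, 50], [[0, 0, 0], 0, 50], [[0, 0, 0], 0, 50], [[0, 0, 0], 0, 50]], squeeze=50)

```text
t: 6.07
eef_pos: [0.4499, -0.1662, -0.0022]
tool_rot: [2.921, 1.156, 0.0]
contact_force: [-4.0, 1.6, 8.0]
opening: 0.0582
```

```bash
python3 - <<'E'
from h import *
s=manip.get_state();print(s['t'],s['eef_pos'],s['tool_rot'],s['contact_force'],s['qpos'].round(2))
im=manip.grab_frame('wrist');cv2.imwrite('pics/w6.png',im)
E
```

```text
6.0667 [ 0.44990057 -0.16616877 -0.00219719] [2.92075242e+00 1.15616552e+00 2.53180213e-04] [-3.95722213  1.58784106  8.0458934 ] [ 0.58  0.74 -0.47  2.1   0.73  0.47  0.3 ]
```

View pics/w6.png

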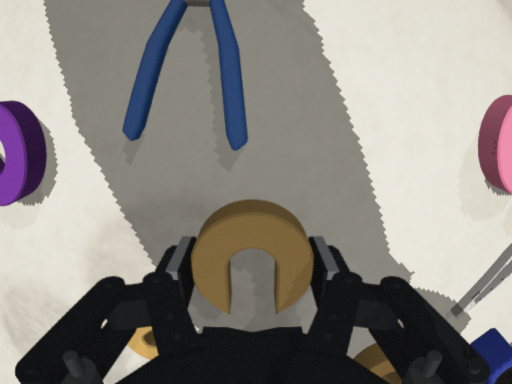

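Request:
drive_tool(rows=[[[0, 0, -35], 0, 50], [[0, 0, -70], 0, 50], [[15, -4, -105], 0.12, 50], [[40, -10, -130], 0.24, 50], [[70, -17, -150], 0.36, 50], [[100, -25, -160], 0.48, 50], [[135, -33, -160], 0.6, 50], [[170, -42, -160], 0.72, 50]])

```text
t: 6.78
eef_pos: [0.5461, -0.0183, 0.1585]
tool_rot: [3.141, 0.042, 0.003]
contact_force: [1.0, -0.4, -3.3]
opening: 0.058
```

```bash
python3 - <<'E'
from h import *
s=manip.get_state();print(s['t'],s['eef_pos'],s['tool_rot'],s['contact_force'],s['qpos'].round(2))
T=R.from_rotvec(s['tool_rot']).as_matrix();print(np.degrees(np.arctan2(T[1,0],T[0,0])),T.T@(np.array([.611,.082,.158])-s['eef_pos'])*1000)
E
```

```text
6.7833 [ 0.54606065 -0.01833689  0.15845674] [3.14075076e+00 4.20951626e-02 2.82169229e-03] [ 1.0430403  -0.39467112 -3.33116007] [ 0.3   0.53 -0.51  1.86  0.34  0.84 -0.36]
1.535796899821662 [ 67.60427577 -98.56069041   0.52027186]
```

Request:
drive_tool(rows=[[[8, -12, 0], 0.12, 50], [[17, -25, 0], 0.24, 50], [[25, -37, 0], 0.36, 50], [[34, -50, 0], 0.48, 50], [[42, -62, 0], 0.6, 50], [[51, -75, 0], 0.72, 50], [[59, -87, 0], 0.84, 50], [[67, -98, 0], 0.96, 50]])

```text
t: 7.45
eef_pos: [0.6088, 0.0819, 0.1573]
tool_rot: [-2.807, 1.411, 0.001]
contact_force: [0.0, 0.3, -4.5]
opening: 0.0584
```

Request:
drive_tool(rows=[[[0, 0, 0], 0.12, 50], [[0, 0, 0], 0.24, 50], [[0, 0, 0], 0.36, 50], [[0, 0, 0], 0.48, 50], [[0, 0, 0], 0.6, 50], [[0, 0, 0], 0.72, 50], [[0, 0, 0], 0.84, 50], [[0, 0, 0], 0.95, 50]])

```text
t: 8.12
eef_pos: [0.6085, 0.0811, 0.1574]
tool_rot: [-1.85, 2.539, 0.001]
contact_force: [-0.1, 0.9, -3.8]
opening: 0.0583
```

Request:
drive_tool(rows=[[[0, 0, 0], 0, 50], [[0, 0, 0], 0, 50]])

```text
t: 8.28
eef_pos: [0.6085, 0.0813, 0.1573]
tool_rot: [1.863, -2.53, -0.0]
contact_force: [-0.7, 0.3, -3.6]
opening: 0.0577
```

```bash
python3 - <<'E'
from h import *
s=manip.get_state();print(s['t'],s['eef_pos'],s['tool_rot'],s['contact_force'],s['qpos'].round(2),s['qvel'].round(2))
T=R.from_rotvec(s['tool_rot']).as_matrix();print(np.degrees(np.arctan2(T[1,0],T[0,0])))
im=manip.grab_frame('wrist');cv2.imwrite('pics/w7.png',im);np.savez('w7.npz',p=s['eef_pos'],r=s['tool_rot'])
cv2.imwrite('pics/s7.png',manip.grab_frame('scene'))
E
```

```text
8.2833 [0.60850489 0.08125918 0.1572975 ] [ 1.86270122e+00 -2.52955530e+00 -1.10371805e-04] [-0.67356557  0.297715   -3.62501355] [-0.21  0.59 -0.02  1.7   0.02  0.86 -2.11] [ 0.01  0.   -0.01 -0.    0.01  0.    0.03]
-107.265996397341
```

View pics/w7.png

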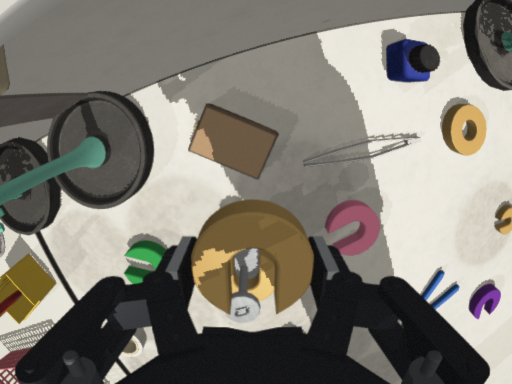

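View pics/s7.png

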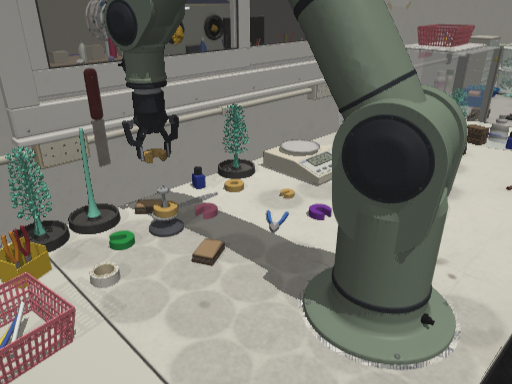

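```bash
python3 - <<'E'
from h import *
d=np.load('w7.npz');p,r=d['p'],d['r'];T=R.from_rotvec(r).as_matrix()
for u,v in [(245,305),(245,307)]:
    q=wplane(u,v,.111,p,r);print(q,T.T@(q-p)*1000)
# previous stem estimate
for q in [(.5305,.113),(.531,.110)]: print((T.T@(np.r_[q,.111]-p)*1000).round(1), wproj([*q,.111],p,r), wproj([*q,.066],p,r))
im=cv2.imread('pics/w7.png')[200:330,180:320];cv2.imwrite('pics/c7.png',cv2.resize(im,None,fx=4.5,fy=4.5,interpolation=cv2.INTER_CUBIC))
t=cv2.imread('pics/top0.png');
for (u,v) in [(184.7,144)]: print('top head',plane('top',u,v,.111))
E
```

```text
[0.53557682 0.10996609 0.111     ] [-5.7734198  78.15387597 46.31077806]
[0.53355264 0.11062259 0.111     ] [-5.79954079 80.28168621 46.31115596]
[-7.2 83.9 46.3] [243.37494661 310.34170564] [244.56717249 279.88895692]
[-4.4 82.5 46.3] [246.70525211 309.10281391] [247.44502075 278.71235178]
top head [0.5303105  0.11282952 0.111     ]
```

View pics/c7.png

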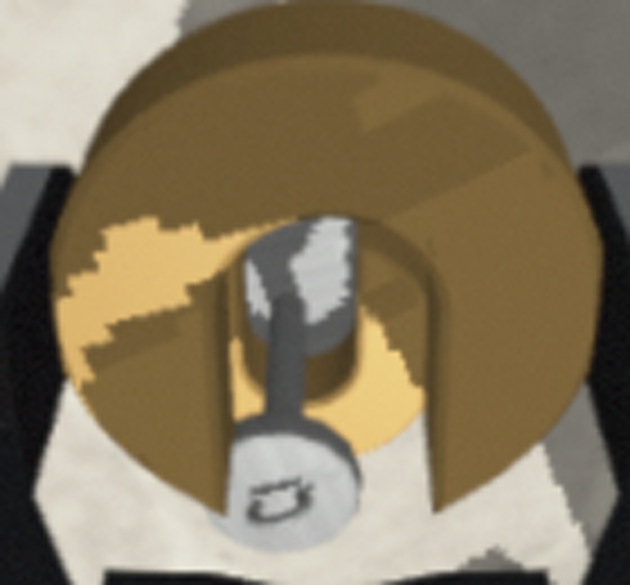

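Request:
drive_tool(rows=[[[-3, 0, 25], 0, 50], [[-6, 0, 55], 0, 50], [[-6, 0, 80], 0, 50], [[-6, 0, 88], 0, 50], [[-6, 0, 88], 0, 50], [[-6, 0, 88], 0, 50]])

```text
t: 8.88
eef_pos: [0.6109, 0.0866, 0.07]
tool_rot: [-1.859, 2.532, -0.0]
contact_force: [0.9, 0.4, -3.9]
opening: 0.0582
```

```bash
python3 - <<'E'
from h import *
s=manip.get_state();print(s['t'],s['eef_pos'],s['tool_rot'],s['contact_force'],s['qpos'].round(2),s['qvel'].round(2))
im=manip.grab_frame('wrist');cv2.imwrite('pics/w8.png',im);np.savez('w8.npz',p=s['eef_pos'],r=s['tool_rot'])
im=manip.grab_frame('scene')
cv2.imwrite('pics/s8.png',cv2.resize(im[110:260,90:250],None,fx=4,fy=4,interpolation=cv2.INTER_CUBIC))
E
```

```text
8.8833 [0.61087107 0.08656753 0.07001833] [-1.85868701e+00  2.53242777e+00 -1.12828272e-04] [ 0.91533137  0.37259009 -3.85118318] [-0.22  0.71 -0.02  1.74  0.02  0.69 -2.13] [-0.   -0.03  0.   -0.01  0.    0.   -0.  ]
```

View pics/w8.png

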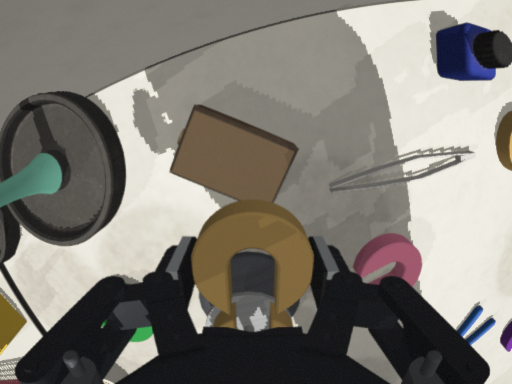

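View pics/s8.png

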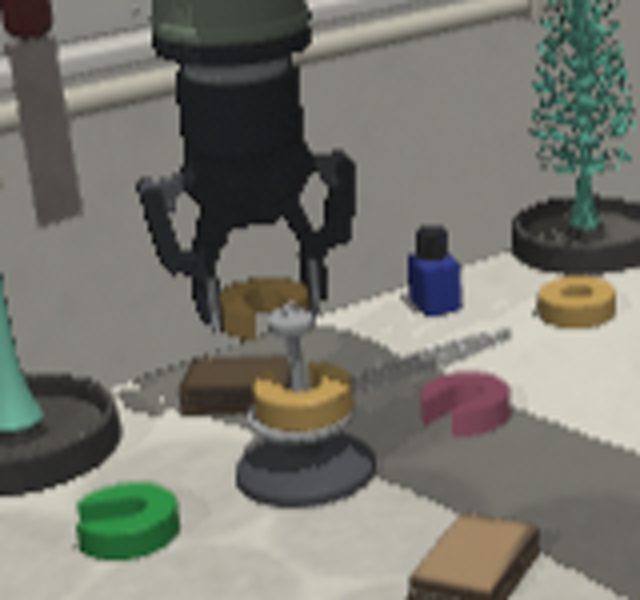

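Request:
drive_tool(rows=[[[0, 14, 0], 0, 50], [[0, 28, 0], 0, 50], [[0, 40, 0], 0, 50], [[0, 52, 0], 0, 50], [[0, 62, 0], 0, 50], [[0, 72, 0], 0, 50], [[0, 82, 0], 0, 50], [[0, 82, 0], 0, 50]])

```text
t: 9.65
eef_pos: [0.5308, 0.1122, 0.0697]
tool_rot: [1.859, -2.532, -0.001]
contact_force: [0.0, 0.3, -3.8]
opening: 0.0582
```

```bash
python3 - <<'E'
from h import *
s=manip.get_state();print(s['t'],s['eef_pos'],s['tool_rot'],s['contact_force'],s['qpos'].round(2),s['qvel'].round(2))
im=manip.grab_frame('wrist');cv2.imwrite('pics/w9.png',im);np.savez('w9.npz',p=s['eef_pos'],r=s['tool_rot'])
im=manip.grab_frame('scene')
cv2.imwrite('pics/s9.png',cv2.resize(im[110:260,90:250],None,fx=4,fy=4,interpolation=cv2.INTER_CUBIC))
E
```

```text
9.65 [0.53078521 0.11220239 0.06968922] [ 1.85924495e+00 -2.53205359e+00 -8.90029354e-04] [ 0.04217743  0.2964235  -3.83277554] [-0.3   0.62 -0.02  1.94  0.02  0.58 -2.21] [ 0.02  0.02  0.01 -0.05  0.    0.02  0.02]
```

View pics/w9.png

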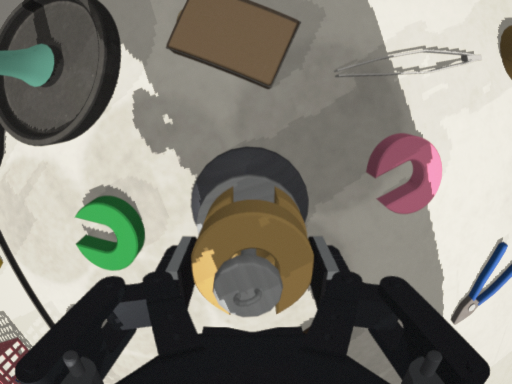

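View pics/s9.png

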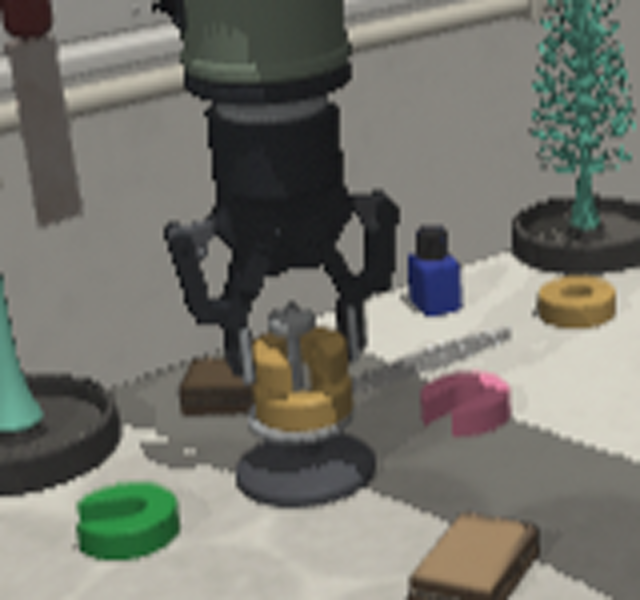

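```bash
python3 - <<'E'
from h import *
d=np.load('w9.npz');p,r=d['p'],d['r'];T=R.from_rotvec(r).as_matrix()
im=cv2.imread('pics/w9.png')[190:330,180:320];cv2.imwrite('pics/c9.png',cv2.resize(im,None,fx=4,fy=4,interpolation=cv2.INTER_CUBIC))
for u,v in [(247,283),(247,280)]:
    q=wplane(u,v,.111,p,r);print(q,T.T@(q-p)*1000)
E
```

```text
[0.53611625 0.1128109  0.111     ] [ -2.18252048  -4.87953611 -41.3134101 ]
[0.53755833 0.11234559 0.111     ] [ -2.17032201  -6.39477947 -41.31432035]
```

View pics/c9.png

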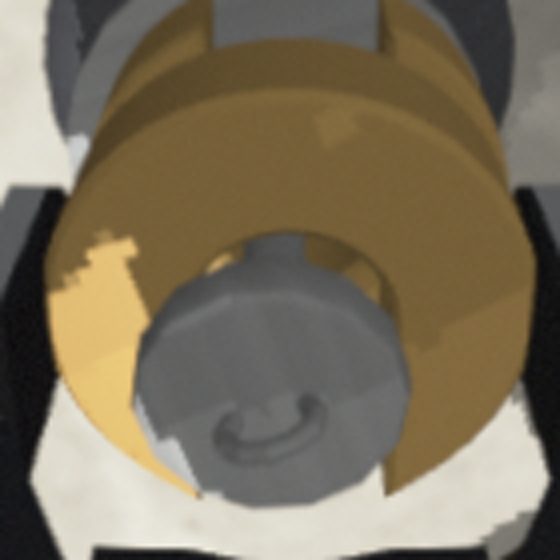

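Request:
drive_tool(rows=[[[-1, -1, 2], 0, 50], [[-2, -1, 4], 0, 50], [[-2, -1, 6], 0, 50], [[-2, -1, 6], 0, 50]])

```text
t: 10.08
eef_pos: [0.5342, 0.113, 0.063]
tool_rot: [-1.858, 2.533, -0.0]
contact_force: [0.2, -0.1, -3.3]
opening: 0.0577
```

Request:
drive_tool(rows=[[[0, 1, 1], 0, 50], [[0, 1, 1], 0, 50], [[0, 1, 1], 0, 50]])

```text
t: 10.33
eef_pos: [0.5341, 0.113, 0.0629]
tool_rot: [-1.856, 2.532, -0.002]
contact_force: [2.9, -1.8, 6.8]
opening: 0.0577
```

Contact made, about 7 N upward. I'll release now.

Request:
drive_tool(rows=[[[0, 0, 0], 0, 62], [[0, 0, 0], 0, 70], [[0, 0, 0], 0, 80], [[0, 0, 0], 0, 80], [[0, 0, 0], 0, 80]])

```text
t: 10.75
eef_pos: [0.5328, 0.1133, 0.0622]
tool_rot: [1.858, -2.533, -0.0]
contact_force: [-1.1, -0.1, -0.1]
opening: 0.0801
```

Request:
drive_tool(rows=[[[0, 0, -10], 0, 80], [[0, 0, -25], 0, 80], [[0, 0, -50], 0, 80], [[0, 0, -80], 0, 80], [[0, 0, -110], 0, 80], [[0, -20, -140], 0, 80], [[0, -40, -140], 0, 80], [[0, -40, -140], 0, 80]])

```text
t: 11.42
eef_pos: [0.5744, 0.1001, 0.205]
tool_rot: [-1.853, 2.531, -0.004]
contact_force: [0.5, -0.5, -1.1]
opening: 0.0802
```

```bash
python3 - <<'E'
from h import *
s=manip.get_state();print(s['t'],s['eef_pos'],s['tool_rot'],s['contact_force'],s['opening'])
im=manip.grab_frame('wrist')
s=manip.get_state();im=manip.grab_frame('wrist');cv2.imwrite('pics/w10.png',im);np.savez('w10.npz',p=s['eef_pos'],r=s['tool_rot'])
cv2.imwrite('pics/c10.png',cv2.resize(im[190:330,180:320],None,fx=4,fy=4,interpolation=cv2.INTER_CUBIC))
im=manip.grab_frame('scene')
cv2.imwrite('pics/s10.png',cv2.resize(im[150:260,110:250],None,fx=5,fy=5,interpolation=cv2.INTER_CUBIC))
E
```

```text
11.4167 [0.57437974 0.10010086 0.20504044] [-1.85308074  2.53132749 -0.00406576] [ 0.47483571 -0.48984633 -1.07551246] 0.08023392585424202
```

View pics/c10.png

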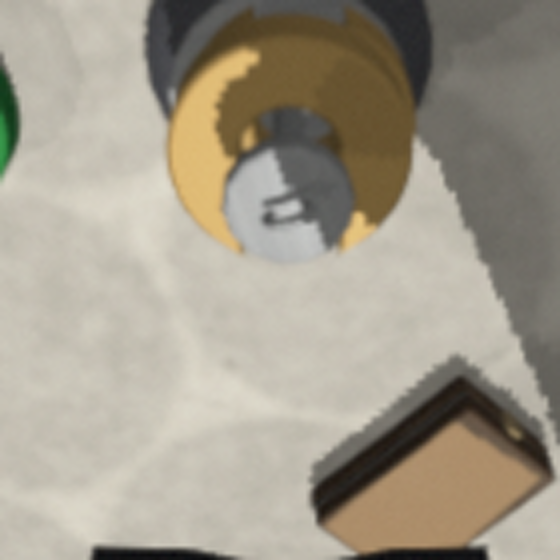

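View pics/s10.png

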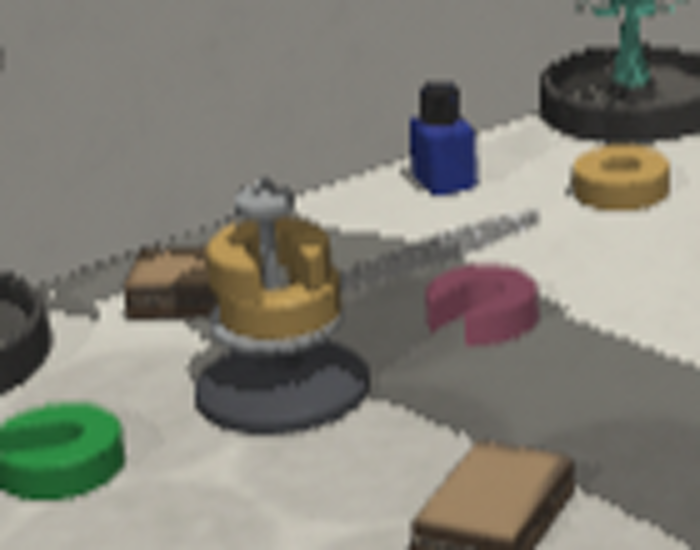

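```bash
python3 - <<'E'
from h import *
d=np.load('w10.npz');p,r=d['p'],d['r']
f=lambda u,v,z:wplane(180+(u+.5)/4-.5,190+(v+.5)/4-.5,z,p,r)[:2]
P=np.array([f(*q,.085) for q in [(168,150),(180,105),(205,75),(392,85),(411,135),(408,175),(395,205),(185,200),(210,228)]])
A=np.c_[2*P,np.ones(len(P))];x=np.linalg.lstsq(A,(P**2).sum(1),rcond=None)[0];print('disc',x[:2],np.sqrt(x[2]+x[:2]@x[:2]))
print('head',f(288,203,.111))
a,b=f(238,247,.085),f(345,250,.085);c=(a+b)/2-x[:2];print('slot yaw',np.degrees(np.arctan2(c[1],c[0])))
E
```

```text
disc [0.53248137 0.11302201] 0.029123141647105364
head [0.53216949 0.11392567]
slot yaw 162.5170766070017
```

The disc is within about 1 mm of the stem and its slot points at 162.5°. The first disc's slot is at about −20°, so they are 2–3° from opposite. I'm handing in.

```bash
python3 -c "
from workcell import manip
print(manip.finish_job())"
```

```text
the job is handed in; nothing more can be done
None
```

The second brass disc is on the hanger, lying on the first with its slot facing the opposite way, and the job is handed in. It took about 11.6 s of the 42 s allowed; no verdict was reported.

**What I did:**
- I chose the large brass slotted disc and left the green, pink and purple look-alikes, the small disc and the closed ring alone.
- A plier handle stood where one finger would have gone. I gripped the disc at an angle, set it down on clear bench, and gripped it again at right angles to the slot.
- I turned it about 150°, slid it under the head from the far side, lowered it until it touched (about 7 N), let go and backed off.

**Last checks:**
- **Centring:** the loose disc measured about 1 mm off the stem axis.
- **Slot direction:** its slot points at 162.5°, and the first disc's slot was measured at about −20°, so they are 2–3° from exactly opposite.
- **Seating:** in the scene picture both discs look flat and stacked on the seat. I judged this by eye only.
- **Gripper:** the gripper was open and clear above, with no meaningful contact force.

**Disagreements:**
- The task text says the first disc's slot starts towards the robot, but the pictures clearly showed it pointing away. I worked from the pictures.
- The grip read about 58 mm on a 60 mm disc. I did not look into that, but the grip held.

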